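# Clear the empties out of the pill tier

## Task

Sort out the shallow pill tier: take the lid off the grey tub and lay it flat on the bare ledge, handle up, clear of the tub; then drop every empty (the lidless open tins and the flapless open cartons) into the tub, and once they are all in, put the lid back on the tub, fully home. Leave the closed pill tin standing in the tier, never lifting it out, and leave the tumbler and hairbrush where they are.

Things in the scene. Friction and masses are not known exactly. Their poses are not given: they have to be found in the camera images.
- bin: open-topped pale grey polypropylene tub, heavy-footed (does not move): outside 200 (x) x 150 (y) x 120 (z) mm, walls and floor 4 mm, so the inside is 192 x 142 mm. Origin: centre of its underside, on the ledge. Starts closed by the lid; stands on the left or the right.
- lid: loose pale grey lid of the tub, 0.22 kg: plate 208 (x) x 158 (y) x 5 mm, under it a 10 mm deep step that fits inside the tub (184 x 134 mm, 176 x 126 mm at the bottom), strap handle on top. Origin: centre of the underside of the step, z up; the plate is 10 to 15 mm above it. Fully seated it is 110 mm above the tub's origin, x and y along the tub's (either way round).
- lid_handle (a point): middle of the lid's strap handle: a straight square-edged bar 10 mm wide (lid's x), 12 mm tall, 92 mm long (lid's y), on a post at either end; this point is 55 mm above the lid's origin, 40 mm above the plate's top, with free space below the bar
- tray: shallow pale grey polypropylene tier taken off its stack, fixed on the ledge: outside 318 (x) x 226 (y) x 28 (z) mm, walls and floor 4 mm. Origin: centre of its underside. The tins and cartons stand in it. Stands on the other side from the tub.
- tin1: empty aluminium pill tin whose lid is missing: an open tray 64 (x) x 44 (y) x 20 (z) mm, walls 2 mm, 30 g. Origin: centre of its underside, z up. May be absent.
- tin2: empty aluminium pill tin whose lid is missing: an open tray 64 (x) x 44 (y) x 20 (z) mm, walls 2 mm, 30 g. Origin: centre of its underside, z up. May be absent.
- tin3: empty aluminium pill tin whose lid is missing: an open tray 64 (x) x 44 (y) x 20 (z) mm, walls 2 mm, 30 g. Origin: centre of its underside, z up. May be absent.
- carton1: empty cardboard plaster carton with its flaps torn off, open at the top: 50 (x) x 40 (y) x 45 (z) mm, walls 2 mm, 20 g. Origin: centre of its underside, z up. May be absent.
- carton2: empty cardboard plaster carton with its flaps torn off, open at the top: 50 (x) x 40 (y) x 45 (z) mm, walls 2 mm, 20 g. Origin: centre of its underside, z up. May be absent.
- full_tin: closed pill tin with its lid on, still in use: 67 (x) x 47 (y) x 27 (z) mm, flat top with a low raised oblong panel (3 mm), no opening, 80 g. Origin: centre of its underside. Stands in the tray among the empties; always present.
- tumbler: glass tumbler standing on the ledge, 72 mm across, 90 mm tall. Origin: centre of its underside. Bystander.
- hairbrush: pink plastic hairbrush lying bristles down on the ledge at the far side, 205 mm long (x), 60 mm wide, 28 mm tall. Origin: on the ledge under its middle. Bystander.
There are look-alikes about, which are no part of the job. Leave any blue, red or turquoise look-alike of the full_tin alone.

How it is judged:
By the outcome, as a careful person would: the job done as asked, in the order asked, and still so for the second after the job is handed in, with the robot touching nothing.
Of tin1, tin2, tin3, carton1, carton2 only 3 to 5 are there at a start; the rules pass over those that are not, and their reading is None.
At some moment in a run one of tin1, tin2, tin3, carton1, carton2 may be knocked a few centimetres aside while the robot is not near it.
Once in a run the grip may slacken for a moment while it holds something.
It also fails if it takes over 210 s, if anything falls off the work surface, if the arm or the gripper's body presses on something with over 40 N, if the wrist force passes 120 N, or if a joint passes its speed limit or range.

## Robot

A 6-joint arm with a two-finger parallel gripper is mounted at the origin on the work surface. World frame = base frame: x ahead of the robot, y to its left, z up, the work surface at z = 0. Lengths are in m, angles in rad, forces in N, time in s.
With the tool pointing down it reaches from about 0.35 to 0.775 m from the base axis. Payload 7.3 kg.
Tool frame: the origin (TCP) lies on the front face of the gripper's body, between the roots of the fingers; the fingertips stand ahead of it and the grasp point (between the pads) lies 47 mm ahead of it (finger_overhang is the z of the fingertips in the tool frame, in m); z points along the fingers, y is the line along which they close (so a half turn about z gives the same grasp; the last joint's range is limited). The gripper opens to 92 mm and grips with 3 to 60 N. Pads are 19 mm wide; open, the fingers measure 130 mm over their backs; the gripper's body (75 mm by 190 mm) begins 47 mm behind the grasp point.
Start: joints at [1.033, 0.342, 1.524, -0, 1.275, -0.146], TCP at [0.2, 0.485, 0.292] pointing down, gripper open.
Joint ranges: [-2.53, 2.53], [-0.77, 2.02], [0.04, 2.7], [-1, 4.14], [0.28, 2.66], [-3.11, 3.11]. Speed limits (rad/s): [2.57, 2.57, 3.14, 3.14, 3.14, 3.14].

## Interface

Orientations are given as [roll, pitch, yaw] about the fixed x, y, z axes, in that order (R = Rz(yaw) Ry(pitch) Rx(roll)).
In Python, from cell import * gives the robot as it stands. The module is installed in compiled form; this text tells all that it offers.
- The arm moves only by the tool arm_command, never from a script. Its argument "series" is a list of rows, each an object of numbers: "x", "y", "z": the shift along the tool's x, y, z in mm; "rx", "ry", "rz": the turn, a rotation vector about the tool's x, y, z in degrees. A call has 1 to 20 rows; each row is the pose to reach, as a shift and turn from the pose commanded when the call began, along the tool's axes at that moment; what a row does not reach only later rows make up. A row lasts 1/10 s, in which the tool goes at most 50 mm and 8.59 degrees, less where a joint would pass 70% of its speed; a pose out of reach is approached as far as the arm can. A call with a gripper value outside its range is refused whole. "hand" is the finger opening in mm, from 0 to 91.8, set as the call begins (left out, the last holds). The fingers move at their own pace and stop on an object; "squeeze" is the grip in N (left out, the last holds). Time passes only in rows, so rows that repeat a pose let the fingers close. It gives the time, the measured TCP pose, the force, the opening and the grip force at its end, in the units of the state.
- observe(): the state, without advancing time (a new reading comes with each control period).
- read_camera(name): name is "scene" or "top"; returns a dict with "pixels" (420x560x3 uint8, blue, green, red), "K" (3x3 intrinsics, pixels), "rvec" (rotation vector, rad) and "tvec" (3), from world to camera coordinates, as OpenCV has them. Camera axes: x right, y down, z forward; pixel columns grow to the right and rows downward; lengths in m; the calibration is good to about 2 mm. A picture is of the moment at which its call begins. There is no depth.
- hand_in(): hands the job in; it is judged then, once.
Trained networks look in a picture, given as the dict that the camera call returned (one of the last four; its "shot" number tells which), for a name from the list of things; names that differ only in an ending like _2 or _b are one class to them, and where a whole thing is asked for, a point or a joint stands for the part that bears it (a point fixed in the world has none). Each returns a list of dicts, best first, with "confidence" (0 to 1); they miss things now and then, are a little off and sometimes report something else, mostly with a low value. They report only what shows in the picture. A call takes as long as a camera call. They do not tell look-alikes from the thing itself.
- boxes_of(picture, query): "point" ([x, y, z] in m, in world coordinates, good to about 4 mm: the middle of the surface that is visible of it).
- trace(picture, query): "pixels" (420x560 bool, what is visible of it).
- mark_of(picture, query): "point" ([x, y, z] in m, in world coordinates, good to about 4 mm: a listed point, or the origin of a listed thing).
The state is a dict: "time": time; "qpos": joint angles; "qvel": joint speeds; "joint_efforts": joint torques, N m; "tool_pos": TCP position; "tool_rot": TCP orientation; "contact_force": force on the tool from outside, world axes, zero at the start; "torque": the same for the moment, N m; "opening": finger opening in m; "grip_force": force on a finger pad.
Only numpy, scipy, OpenCV 4.12 (cv2) and the standard library are available. Lean on these libraries where they do the work, as an engineer would, in place of code of your own. Each camera call takes 0.05 s, during which the arm holds its last target. There are 200 camera calls.

## Working session

There is one attempt and no reset: what is moved stays moved. The work goes in short steps, Python scripts to look and compute and a tool call to move; the robot and the scene stay as the last step left them, time stands still between calls to the robot, and variables do not carry over. Pictures are saved under pics/ and viewed, at most 14 in all, crops included, and the job is handed in when it is done.

Besides the shell and the picture viewer there is one more tool, called after "Call:" as name([rows], argument=value, ...), one row to a line, values as JSON. arm_command: Moves the arm, as the interface text tells. Its arguments: {"type":"object","properties":{"series":{"type":"array"},"hand":{"type":"number"},"squeeze":{"type":"number"}},"required":["series"]}

```bash
mkdir -p pics; ls; cat > h.py <<'E'
from cell import *
import numpy as np, cv2
def proj(p,pt):
    return cv2.projectPoints(np.float64([pt]),np.float64(p["rvec"]),np.float64(p["tvec"]),np.float64(p["K"]),None)[0].ravel()
def back(p,uv,z):
    R=cv2.Rodrigues(np.float64(p["rvec"]))[0];t=np.float64(p["tvec"]).ravel();c=-R.T@t
    d=R.T@np.linalg.inv(p["K"])@np.array([uv[0],uv[1],1.]);return c+d*(z-c[2])/d[2]
E
python3 - <<'E'
from h import *
s=observe();print({k:np.round(s[k],3).tolist() for k in("time","tool_pos","tool_rot","opening")})
try: print(finger_overhang)
except Exception as e: print(e)
a=read_camera("top");b=read_camera("scene")
cv2.imwrite("pics/top0.png",a["pixels"]);cv2.imwrite("pics/sc0.png",b["pixels"])
for n in ["bin","lid","lid_handle","tray","tin1","carton1","full_tin","tumbler","hairbrush"]:
    for nm,p in(("top",a),("scene",b)):
        print(n,nm,[(np.round(r["point"],3).tolist(),round(float(r["confidence"]),2)) for r in mark_of(p,n)])
E
```

```text
pics
{'time': 0.0, 'tool_pos': [0.2, 0.485, 0.292], 'tool_rot': [-3.14, -0.0, 2.75], 'opening': 0.092}
0.0655
bin top []
bin scene [([0.509, -0.236, -0.001], 0.72)]
lid top [([0.509, -0.24, 0.109], 0.79)]
lid scene [([0.508, -0.235, 0.11], 0.75)]
lid_handle top [([0.514, -0.237, 0.163], 0.87)]
lid_handle scene [([0.514, -0.24, 0.165], 0.61)]
tray top [([0.503, 0.24, 0.001], 0.6)]
tray scene [([0.4, 0.287, 0.006], 0.65)]
tin1 top [([0.603, 0.189, 0.006], 0.91), ([0.402, 0.288, 0.007], 0.73), ([0.511, -0.238, 0.108], 0.66), ([0.412, 0.182, -0.001], 0.55)]
tin1 scene [([0.604, 0.195, 0.001], 0.79), ([0.407, 0.176, 0.008], 0.64), ([0.402, 0.285, 0.007], 0.62), ([0.51, -0.238, 0.107], 0.2)]
carton1 top [([0.604, 0.293, 0.005], 0.65)]
carton1 scene [([0.607, 0.297, 0.002], 0.83), ([0.769, -0.014, 0.002], 0.18)]
full_tin top [([0.659, 0.454, 0.002], 0.93), ([0.484, 0.434, -0.002], 0.85), ([0.506, 0.295, 0.007], 0.8), ([0.303, 0.431, -0.002], 0.68)]
full_tin scene [([0.66, 0.452, -0.0], 0.96), ([0.306, 0.432, 0.003], 0.89), ([0.503, 0.294, 0.002], 0.85), ([0.501, 0.566, 0.0], 0.76), ([0.485, 0.438, -0.002], 0.75)]
tumbler top [([0.653, 0.004, -0.003], 0.65), ([0.765, -0.012, 0.006], 0.62)]
tumbler scene [([0.606, 0.298, 0.002], 0.7), ([0.652, 0.007, 0.002], 0.56)]
hairbrush top [([0.766, -0.011, 0.004], 0.93)]
hairbrush scene [([0.767, -0.009, 0.003], 0.57), ([0.503, 0.294, 0.003], 0.31)]
```

View pics/top0.png

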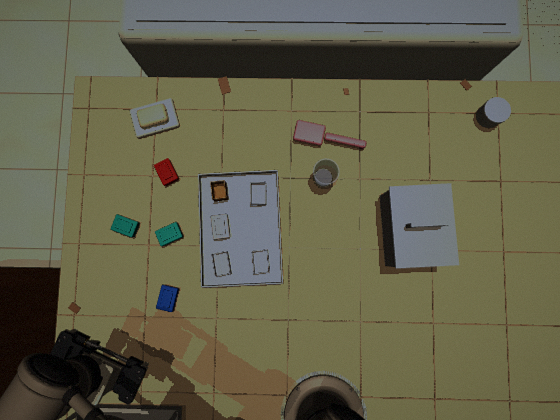

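View pics/sc0.png

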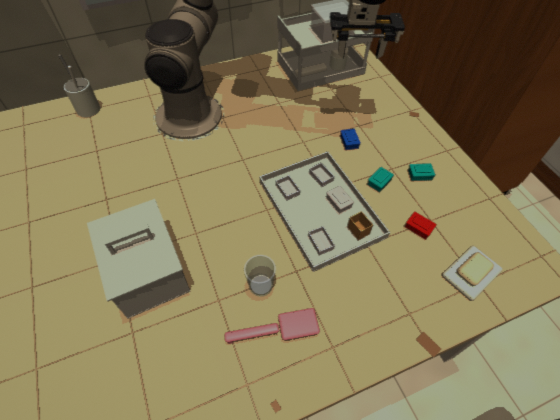

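The top view shows the lidded tub at (420,225) and the tray at (240,230). In the tray are a carton at (220,190), tins at (258,194), (222,264) and (261,262), and the full tin with its panel at (220,227). Next I measure yaw and the exact positions.

```bash
python3 - <<'E'
from h import *
a=read_camera("top")
c=cv2.resize(a["pixels"][160:300,190:470],None,fx=2.8,fy=2.8,interpolation=cv2.INTER_CUBIC)
cv2.imwrite("pics/crop1.png",c)
for n,z in(("tin1",.024),("carton1",.049),("full_tin",.031),("lid",.125),("lid_handle",.165),("tray",.028),("tumbler",.09)):
    for r in trace(a,n):
        m=r["pixels"].astype(np.uint8)
        pts=np.argwhere(m)[:,::-1]
        w=np.float32([back(a,p,z)[:2] for p in pts])
        (cx,cy),(sw,sh),ang=cv2.minAreaRect(w*1000)
        print(n,round(float(r["confidence"]),2),m.sum(),np.round([cx,cy,sw,sh,ang],1).tolist(),pts.mean(0).round().tolist())
E
```

```text
tin1 0.87 354 [409.8, 177.5, 63.4, 42.8, 5.1] [260.0, 261.0]
tin1 0.77 374 [600.2, 190.3, 62.7, 45.2, 1.3] [257.0, 193.0]
tin1 0.71 355 [402.3, 284.3, 61.3, 46.6, 10.0] [221.0, 263.0]
tin1 0.36 5139 [518.8, -272.7, 227.8, 174.6, 4.1] [423.0, 225.0]
carton1 0.55 335 [603.0, 292.3, 55.9, 46.9, 2.1] [219.0, 190.0]
full_tin 0.96 443 [656.1, 449.7, 71.6, 51.4, 28.6] [166.0, 172.0]
full_tin 0.91 419 [306.2, 428.6, 48.0, 65.5, 77.0] [167.0, 298.0]
full_tin 0.83 404 [504.4, 290.3, 66.6, 48.2, 8.2] [220.0, 226.0]
full_tin 0.79 454 [501.1, 555.8, 73.9, 50.6, 70.8] [125.0, 225.0]
full_tin 0.58 438 [481.8, 432.4, 49.3, 71.1, 24.8] [169.0, 234.0]
lid 0.74 5158 [510.4, -239.6, 209.4, 159.7, 4.0] [423.0, 226.0]
lid 0.43 349 [411.7, 172.1, 58.0, 38.4, 7.0] [260.0, 261.0]
lid_handle 0.69 5203 [508.2, -225.5, 204.6, 155.8, 3.1] [423.0, 225.0]
tray 0.72 7545 [501.6, 235.5, 319.3, 229.7, 3.7] [241.0, 229.0]
tumbler 0.72 631 [651.3, 3.5, 78.6, 69.1, 0.5] [325.0, 172.0]
```

View pics/crop1.png

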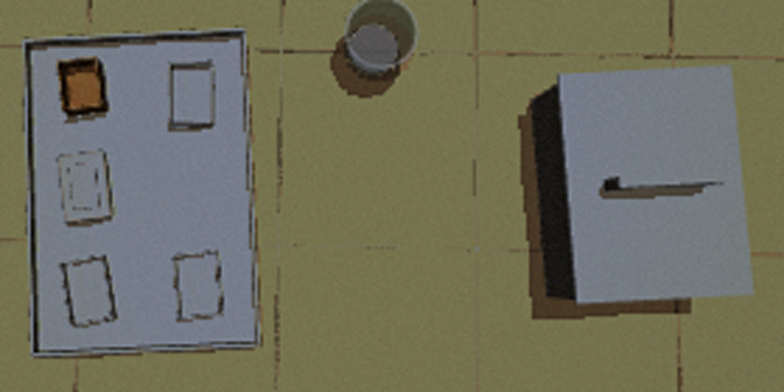

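```bash
cat >> h.py <<'E'
from scipy.spatial.transform import Rotation as Ro
def go(*T, s=None):
    """targets: (x,y,z of grasp point mm, angle of closing axis deg) -> shifts from present pose"""
    s=observe(); R=Ro.from_euler("xyz",s["tool_rot"]).as_matrix()
    for x,y,z,c in T:
        p=np.array([x,y,z+47.])/1000-s["tool_pos"]
        cur=np.degrees(np.arctan2(R[1,1],R[0,1])); d=-(c-cur); d=(d+180)%360-180
        print("shift",np.round(R.T@p*1000,1).tolist(),"rz",round(d,1),"steps",int(np.ceil(max(np.linalg.norm(p)/.05,abs(d)/8.59))))
    print("tilt",np.round(np.degrees([R[0,2],R[1,2]]),2),"pos",np.round(s["tool_pos"]*1000,1) if 0 else np.round(np.array(s["tool_pos"])*1000,1),"t",s["time"],"op",round(s["opening"],4),"grip",round(s["grip_force"],2),"F",np.round(s["contact_force"],1))
E
python3 -c "
from h import *
go((440,200,250,34),(510,-239,250,4),(510,-239,165,4))"
```

```text
shift [-330.3, -172.2, -4.8] rz 33.6 steps 8
shift [-562.6, -551.2, -4.8] rz 63.6 steps 16
shift [-562.6, -551.2, 80.2] rz 63.6 steps 16
tilt [0. 0.] pos [200.5 485.2 292.2] t 1.4 op 0.0917 grip 0.0 F [-0.1 -0.4  0.2]
```

Call:
arm_command([
  {"x":-330,"y":-172,"z":-5,"rz":34},
  {"x":-330,"y":-172,"z":-5,"rz":34},
  {"x":-330,"y":-172,"z":-5,"rz":34},
  {"x":-330,"y":-172,"z":-5,"rz":34},
  {"x":-330,"y":-172,"z":-5,"rz":34},
  {"x":-330,"y":-172,"z":-5,"rz":34},
  {"x":-330,"y":-172,"z":-5,"rz":34},
  {"x":-562.6,"y":-551.2,"z":-5,"rz":63.6},
  {"x":-562.6,"y":-551.2,"z":-5,"rz":63.6},
  {"x":-562.6,"y":-551.2,"z":-5,"rz":63.6},
  {"x":-562.6,"y":-551.2,"z":-5,"rz":63.6},
  {"x":-562.6,"y":-551.2,"z":-5,"rz":63.6},
  {"x":-562.6,"y":-551.2,"z":-5,"rz":63.6},
  {"x":-562.6,"y":-551.2,"z":-5,"rz":63.6},
  {"x":-562.6,"y":-551.2,"z":-5,"rz":63.6},
  {"x":-562.6,"y":-551.2,"z":-5,"rz":63.6},
  {"x":-562.6,"y":-551.2,"z":-5,"rz":63.6},
  {"x":-562.6,"y":-551.2,"z":-5,"rz":63.6},
  {"x":-562.6,"y":-551.2,"z":-5,"rz":63.6},
  {"x":-562.6,"y":-551.2,"z":-5,"rz":63.6},
], hand=60)

```text
invalid input
```

```bash
python3 -c "
from h import *
p=read_camera('scene')
for n in ('lid','lid_handle'): print(n,[(np.round(r['point'],3).tolist(),round(float(r['confidence']),2)) for r in mark_of(p,n)])
go((510,-239,165,4))"
```

```text
lid [([0.51, -0.237, 0.108], 0.73)]
lid_handle [([0.512, -0.239, 0.166], 0.75)]
shift [-562.6, -551.2, 80.2] rz 63.6 steps 16
tilt [0. 0.] pos [200.5 485.2 292.2] t 1.55 op 0.0918 grip 0.0 F [0.4 0.1 0.1]
```

Call:
arm_command([
  {"x":-330,"y":-172,"z":-5,"rx":0,"ry":0,"rz":34},
  {"x":-330,"y":-172,"z":-5,"rx":0,"ry":0,"rz":34},
  {"x":-330,"y":-172,"z":-5,"rx":0,"ry":0,"rz":34},
  {"x":-330,"y":-172,"z":-5,"rx":0,"ry":0,"rz":34},
  {"x":-330,"y":-172,"z":-5,"rx":0,"ry":0,"rz":34},
  {"x":-330,"y":-172,"z":-5,"rx":0,"ry":0,"rz":34},
  {"x":-330,"y":-172,"z":-5,"rx":0,"ry":0,"rz":34},
  {"x":-330,"y":-172,"z":-5,"rx":0,"ry":0,"rz":34},
], hand=60, squeeze=20)

```text
time: 2.35
tool_pos: [0.442, 0.1972, 0.2974]
tool_rot: [3.141, 0.001, 2.153]
contact_force: [0.4, 0.5, -0.4]
opening: 0.0599
grip_force: 0.0
```

```bash
python3 -c "
from h import *
go((510,-239,240,4),(510,-239,165,4))"
```

```text
shift [-401.7, -183.1, 10.7] rz 29.4 steps 9
shift [-401.6, -183.2, 85.7] rz 29.4 steps 9
tilt [ 0.07 -0.03] pos [442.  197.2 297.4] t 2.35 op 0.0599 grip 0.0 F [ 0.4  0.5 -0.4]
```

Call:
arm_command([
  {"x":-401.7,"y":-183.1,"z":10,"rx":0,"ry":0,"rz":29.4},
  {"x":-401.7,"y":-183.1,"z":10,"rx":0,"ry":0,"rz":29.4},
  {"x":-401.7,"y":-183.1,"z":10,"rx":0,"ry":0,"rz":29.4},
  {"x":-401.7,"y":-183.1,"z":10,"rx":0,"ry":0,"rz":29.4},
  {"x":-401.7,"y":-183.1,"z":10,"rx":0,"ry":0,"rz":29.4},
  {"x":-401.7,"y":-183.1,"z":10,"rx":0,"ry":0,"rz":29.4},
  {"x":-401.7,"y":-183.1,"z":10,"rx":0,"ry":0,"rz":29.4},
  {"x":-401.7,"y":-183.1,"z":10,"rx":0,"ry":0,"rz":29.4},
  {"x":-401.7,"y":-183.1,"z":10,"rx":0,"ry":0,"rz":29.4},
  {"x":-401.7,"y":-183.1,"z":10,"rx":0,"ry":0,"rz":29.4},
  {"x":-401.7,"y":-183.1,"z":10,"rx":0,"ry":0,"rz":29.4},
  {"x":-401.7,"y":-183.1,"z":50,"rx":0,"ry":0,"rz":29.4},
  {"x":-401.7,"y":-183.1,"z":85.5,"rx":0,"ry":0,"rz":29.4},
  {"x":-401.7,"y":-183.1,"z":85.5,"rx":0,"ry":0,"rz":29.4},
  {"x":-401.7,"y":-183.1,"z":85.5,"rx":0,"ry":0,"rz":29.4},
], hand=60, squeeze=20)

```text
time: 3.85
tool_pos: [0.5095, -0.2347, 0.2125]
tool_rot: [-3.141, -0.0, 1.645]
contact_force: [0.5, -0.2, 0.1]
opening: 0.0597
grip_force: 0.0
```

```bash
python3 -c "
from h import *
go((510,-239,165,4))
p=read_camera('scene'); cv2.imwrite('pics/s2.png',cv2.resize(p['pixels'][150:350,40:300],None,fx=3,fy=3))"
```

```text
shift [-4.4, 0.2, 0.5] rz 0.2 steps 1
tilt [-0.01  0.02] pos [ 509.5 -234.7  212.5] t 3.85 op 0.0597 grip 0.0 F [ 0.5 -0.2  0.1]
```

View pics/s2.png

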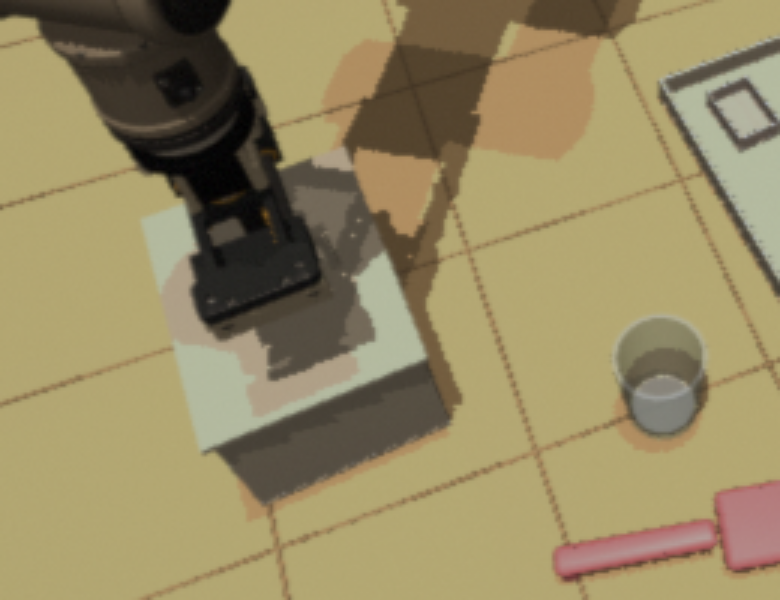

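The gripper straddles the handle over the lid at about (260,270) in the crop. I centre it, close and lift.

Call:
arm_command([
  {"x":-4.4,"y":0,"z":0,"rx":0,"ry":0,"rz":0},
  {"x":-4.4,"y":0,"z":0,"rx":0,"ry":0,"rz":0},
], hand=60, squeeze=45)

```text
time: 4.1
tool_pos: [0.5103, -0.2408, 0.2135]
tool_rot: [3.139, 0.002, 1.643]
contact_force: [0.3, 0.3, -0.8]
opening: 0.06
grip_force: 0.0
```

Call:
arm_command([
  {"x":0,"y":0,"z":0,"rx":0,"ry":0,"rz":0},
  {"x":0,"y":0,"z":0,"rx":0,"ry":0,"rz":0},
  {"x":0,"y":0,"z":0,"rx":0,"ry":0,"rz":0},
  {"x":0,"y":0,"z":0,"rx":0,"ry":0,"rz":0},
  {"x":0,"y":0,"z":0,"rx":0,"ry":0,"rz":0},
  {"x":0,"y":0,"z":0,"rx":0,"ry":0,"rz":0},
  {"x":0,"y":0,"z":0,"rx":0,"ry":0,"rz":0},
  {"x":0,"y":0,"z":0,"rx":0,"ry":0,"rz":0},
], hand=0, squeeze=45)

```text
time: 4.9
tool_pos: [0.5096, -0.2401, 0.2116]
tool_rot: [3.141, -0.0, 1.643]
contact_force: [-0.0, -0.8, -0.0]
opening: 0.0096
grip_force: 45.0
```

Call:
arm_command([
  {"x":0,"y":0,"z":-15,"rx":0,"ry":0,"rz":0},
  {"x":0,"y":0,"z":-30,"rx":0,"ry":0,"rz":0},
  {"x":0,"y":0,"z":-50,"rx":0,"ry":0,"rz":0},
  {"x":0,"y":0,"z":-60,"rx":0,"ry":0,"rz":0},
  {"x":0,"y":0,"z":-60,"rx":0,"ry":0,"rz":0},
], hand=0, squeeze=45)

```text
time: 5.4
tool_pos: [0.5099, -0.2403, 0.2728]
tool_rot: [3.14, 0.001, 1.643]
contact_force: [-0.3, -0.3, -2.8]
opening: 0.0095
grip_force: 45.0
```

```bash
python3 -c "
from h import *
go((465,-20,225,4),(465,-20,57,4))
p=read_camera('scene')
for n in ('lid','lid_handle','bin'): print(n,[(np.round(r['point'],3).tolist(),round(float(r['confidence']),2)) for r in mark_of(p,n)])"
```

```text
shift [223.0, -28.8, 0.4] rz 0.2 steps 5
shift [223.2, -29.1, 168.4] rz 0.2 steps 6
tilt [ 0.12 -0.07] pos [ 509.9 -240.3  272.8] t 5.4 op 0.0095 grip 45.0 F [-0.3 -0.3 -2.8]
lid [([0.509, -0.238, 0.167], 0.63)]
lid_handle [([0.511, -0.241, 0.224], 0.65), ([0.602, 0.192, 0.003], 0.32)]
bin [([0.508, -0.239, 0.002], 0.6)]
```

Call:
arm_command([
  {"x":40,"y":-5,"z":0,"rx":0,"ry":0,"rz":0},
  {"x":80,"y":-10,"z":0,"rx":0,"ry":0,"rz":0},
  {"x":120,"y":-15,"z":0,"rx":0,"ry":0,"rz":0},
  {"x":160,"y":-20,"z":0,"rx":0,"ry":0,"rz":0},
  {"x":200,"y":-25,"z":0,"rx":0,"ry":0,"rz":0},
  {"x":223,"y":-29,"z":0,"rx":0,"ry":0,"rz":0},
  {"x":223,"y":-29,"z":30,"rx":0,"ry":0,"rz":0},
  {"x":223,"y":-29,"z":60,"rx":0,"ry":0,"rz":0},
  {"x":223,"y":-29,"z":90,"rx":0,"ry":0,"rz":0},
  {"x":223,"y":-29,"z":120,"rx":0,"ry":0,"rz":0},
  {"x":223,"y":-29,"z":145,"rx":0,"ry":0,"rz":0},
  {"x":223,"y":-29,"z":158,"rx":0,"ry":0,"rz":0},
  {"x":223,"y":-29,"z":163,"rx":0,"ry":0,"rz":0},
  {"x":223,"y":-29,"z":166,"rx":0,"ry":0,"rz":0},
  {"x":223,"y":-29,"z":168,"rx":0,"ry":0,"rz":0},
  {"x":223,"y":-29,"z":168,"rx":0,"ry":0,"rz":0},
], hand=0, squeeze=45)

```text
time: 7.2
tool_pos: [0.4647, -0.0198, 0.1041]
tool_rot: [3.141, 0.0, 1.643]
contact_force: [0.6, 0.4, -2.5]
opening: 0.0094
grip_force: 45.0
```

```bash
python3 -c "
from h import *
go((465,-20,55,4))
p=read_camera('scene')
for n in ('lid','lid_handle'): print(n,[(np.round(r['point'],3).tolist(),round(float(r['confidence']),2)) for r in mark_of(p,n)])"
```

```text
shift [-0.2, 0.3, 2.1] rz 0.2 steps 1
tilt [ 0.05 -0.01] pos [464.7 -19.8 104.1] t 7.2 op 0.0094 grip 45.0 F [ 0.6  0.4 -2.5]
lid [([0.464, -0.016, 0.0], 0.76)]
lid_handle [([0.467, -0.022, 0.057], 0.7)]
```

Call:
arm_command([
  {"x":0,"y":0,"z":1,"rx":0,"ry":0,"rz":0},
  {"x":0,"y":0,"z":2,"rx":0,"ry":0,"rz":0},
  {"x":0,"y":0,"z":2.5,"rx":0,"ry":0,"rz":0},
  {"x":0,"y":0,"z":2.5,"rx":0,"ry":0,"rz":0},
], hand=0, squeeze=45)

```text
time: 7.75
tool_pos: [0.4645, -0.0198, 0.1017]
tool_rot: [3.141, 0.0, 1.643]
contact_force: [-2.3, 0.1, 3.9]
opening: 0.0096
grip_force: 45.0
```

Call:
arm_command([
  {"x":0,"y":0,"z":0,"rx":0,"ry":0,"rz":0},
  {"x":0,"y":0,"z":0,"rx":0,"ry":0,"rz":0},
  {"x":0,"y":0,"z":0,"rx":0,"ry":0,"rz":0},
  {"x":0,"y":0,"z":0,"rx":0,"ry":0,"rz":0},
  {"x":0,"y":0,"z":-40,"rx":0,"ry":0,"rz":0},
  {"x":0,"y":0,"z":-80,"rx":0,"ry":0,"rz":0},
  {"x":0,"y":0,"z":-120,"rx":0,"ry":0,"rz":0},
  {"x":0,"y":0,"z":-120,"rx":0,"ry":0,"rz":0},
], hand=56, squeeze=20)

```text
time: 8.55
tool_pos: [0.4668, -0.0202, 0.226]
tool_rot: [3.132, 0.003, 1.643]
contact_force: [-0.4, -0.3, -0.6]
opening: 0.0557
grip_force: 0.0
```

```bash
cat >> h.py <<'E'
def look():
    for v in("top","scene"):
        p=read_camera(v)
        for n,z in(("tin1",.024),("carton1",.049),("lid",.015),("full_tin",.031)):
            mk=[(np.round(r["point"][:3],3).tolist()) for r in mark_of(p,n) if r["confidence"]>.2]
            print(v,n,"marks",mk)
            for r in trace(p,n):
                if r["confidence"]<.3: continue
                w=np.float32([back(p,q,z)[:2] for q in np.argwhere(r["pixels"])[:,::-1]])*1000
                if w[:,1].max()>400: continue
                (cx,cy),(a,b),g=cv2.minAreaRect(w)
                print("   trace",np.round([cx,cy,a,b,g],1).tolist())
    return p
E
python3 -c "
from h import *
p=look(); go((604,293,170,92),(604,293,35,92))"
```

```text
top tin1 marks [[0.401, 0.289, 0.004], [0.414, 0.183, 0.001], [0.603, 0.188, 0.005]]
   trace [601.6, 190.3, 65.6, 45.2, 1.3]
   trace [402.2, 285.4, 64.1, 48.5, 12.3]
top carton1 marks [[0.606, 0.292, 0.007]]
   trace [602.1, 293.3, 56.4, 44.2, 8.9]
   trace [658.3, -0.6, 78.5, 71.8, 0.9]
   trace [759.3, -11.7, 201.7, 60.1, 79.1]
top lid marks [[0.465, -0.018, 0.001]]
   trace [766.0, -14.7, 207.7, 62.5, 77.6]
   trace [462.4, 22.7, 207.4, 73.5, 4.1]
top full_tin marks [[0.66, 0.452, 0.001], [0.306, 0.432, -0.003], [0.506, 0.293, 0.004], [0.504, 0.564, 0.002], [0.482, 0.434, -0.002]]
   trace [505.9, 288.1, 65.0, 50.0, 9.2]
   trace [411.5, 177.1, 66.2, 45.3, 8.0]
scene tin1 marks [[0.405, 0.178, 0.005], [0.4, 0.286, 0.007], [0.603, 0.192, 0.005]]
   trace [416.3, 175.7, 75.0, 50.0, 6.7]
   trace [605.8, 187.6, 72.5, 52.0, 1.9]
   trace [409.3, 283.6, 74.5, 56.1, 10.7]
scene carton1 marks [[0.608, 0.301, 0.002], [0.51, -0.239, 0.0]]
   trace [614.1, 289.6, 68.1, 63.5, 6.2]
scene lid marks [[0.464, -0.016, -0.006]]
   trace [467.0, -16.9, 212.3, 159.5, 3.6]
scene full_tin marks [[0.305, 0.433, -0.0], [0.503, 0.566, 0.001], [0.482, 0.442, 0.002], [0.657, 0.454, -0.001], [0.502, 0.292, 0.0]]
   trace [510.8, 288.8, 76.5, 56.3, 11.2]
shift [301.9, 161.8, 4.2] rz -87.8 steps 11
shift [301.9, 161.8, 139.2] rz -87.8 steps 11
tilt [0. 0.] pos [464.4 -19.8 221.2] t 9.45 op 0.056 grip 0.0 F [-0.2  1.   0.6]
```

Call:
arm_command([
  {"x":302,"y":162,"z":4,"rx":0,"ry":0,"rz":-91},
  {"x":302,"y":162,"z":4,"rx":0,"ry":0,"rz":-91},
  {"x":302,"y":162,"z":4,"rx":0,"ry":0,"rz":-91},
  {"x":302,"y":162,"z":4,"rx":0,"ry":0,"rz":-91},
  {"x":302,"y":162,"z":4,"rx":0,"ry":0,"rz":-91},
  {"x":302,"y":162,"z":4,"rx":0,"ry":0,"rz":-91},
  {"x":302,"y":162,"z":4,"rx":0,"ry":0,"rz":-91},
  {"x":302,"y":162,"z":4,"rx":0,"ry":0,"rz":-91},
  {"x":302,"y":162,"z":4,"rx":0,"ry":0,"rz":-91},
  {"x":302,"y":162,"z":4,"rx":0,"ry":0,"rz":-91},
  {"x":302,"y":162,"z":4,"rx":0,"ry":0,"rz":-91},
  {"x":302,"y":162,"z":4,"rx":0,"ry":0,"rz":-91},
  {"x":302,"y":162,"z":4,"rx":0,"ry":0,"rz":-91},
  {"x":302,"y":162,"z":4,"rx":0,"ry":0,"rz":-91},
], hand=58, squeeze=20)

```text
time: 10.85
tool_pos: [0.6042, 0.2931, 0.2172]
tool_rot: [3.142, 0.0, -3.054]
contact_force: [0.5, 0.2, 0.2]
opening: 0.0582
grip_force: 0.0
```

```bash
python3 -c "
from h import *
go((604,293.5,34,95))"
```

```text
shift [0.1, 0.4, 136.2] rz 0.0 steps 3
tilt [0. 0.] pos [604.2 293.1 217.2] t 10.85 op 0.0582 grip 0.0 F [0.5 0.2 0.2]
```

Call:
arm_command([
  {"x":0,"y":0,"z":45,"rx":0,"ry":0,"rz":0},
  {"x":0,"y":0,"z":85,"rx":0,"ry":0,"rz":0},
  {"x":0,"y":0,"z":110,"rx":0,"ry":0,"rz":0},
  {"x":0,"y":0,"z":128,"rx":0,"ry":0,"rz":0},
  {"x":0,"y":0,"z":136,"rx":0,"ry":0,"rz":0},
  {"x":0,"y":0,"z":136,"rx":0,"ry":0,"rz":0},
], hand=58, squeeze=20)

```text
time: 11.45
tool_pos: [0.6037, 0.293, 0.0802]
tool_rot: [-3.141, -0.002, -3.052]
contact_force: [0.9, 0.1, 0.4]
opening: 0.058
grip_force: 0.0
```

Call:
arm_command([
  {"x":0,"y":0,"z":0,"rx":0,"ry":0,"rz":0},
  {"x":0,"y":0,"z":0,"rx":0,"ry":0,"rz":0},
  {"x":0,"y":0,"z":0,"rx":0,"ry":0,"rz":0},
  {"x":0,"y":0,"z":0,"rx":0,"ry":0,"rz":0},
  {"x":0,"y":0,"z":0,"rx":0,"ry":0,"rz":0},
  {"x":0,"y":0,"z":-30,"rx":0,"ry":0,"rz":0},
  {"x":0,"y":0,"z":-70,"rx":0,"ry":0,"rz":0},
  {"x":0,"y":0,"z":-110,"rx":0,"ry":0,"rz":0},
  {"x":0,"y":0,"z":-150,"rx":0,"ry":0,"rz":0},
  {"x":0,"y":0,"z":-170,"rx":0,"ry":0,"rz":0},
  {"x":0,"y":0,"z":-170,"rx":0,"ry":0,"rz":0},
], hand=0, squeeze=20)

```text
time: 12.55
tool_pos: [0.6052, 0.2935, 0.2555]
tool_rot: [3.14, 0.007, -3.052]
contact_force: [0.7, -0.2, -0.5]
opening: 0.0397
grip_force: 19.9
```

```bash
python3 -c "
from h import *
go((555,-236,200,94),(555,-236,105,94))"
```

```text
shift [97.6, -522.9, 6.8] rz 1.2 steps 11
shift [98.3, -523.1, 101.8] rz 1.2 steps 11
tilt [0.4  0.14] pos [605.2 293.5 255.5] t 12.55 op 0.0397 grip 19.93 F [ 0.7 -0.2 -0.5]
```

Call:
arm_command([
  {"x":98,"y":-523,"z":4,"rx":0,"ry":0,"rz":1},
  {"x":98,"y":-523,"z":4,"rx":0,"ry":0,"rz":1},
  {"x":98,"y":-523,"z":4,"rx":0,"ry":0,"rz":1},
  {"x":98,"y":-523,"z":4,"rx":0,"ry":0,"rz":1},
  {"x":98,"y":-523,"z":4,"rx":0,"ry":0,"rz":1},
  {"x":98,"y":-523,"z":4,"rx":0,"ry":0,"rz":1},
  {"x":98,"y":-523,"z":4,"rx":0,"ry":0,"rz":1},
  {"x":98,"y":-523,"z":4,"rx":0,"ry":0,"rz":1},
  {"x":98,"y":-523,"z":4,"rx":0,"ry":0,"rz":1},
  {"x":98,"y":-523,"z":4,"rx":0,"ry":0,"rz":1},
  {"x":98,"y":-523,"z":4,"rx":0,"ry":0,"rz":1},
  {"x":98,"y":-523,"z":4,"rx":0,"ry":0,"rz":1},
  {"x":98,"y":-523,"z":4,"rx":0,"ry":0,"rz":1},
  {"x":98,"y":-523,"z":4,"rx":0,"ry":0,"rz":1},
  {"x":98,"y":-523,"z":4,"rx":0,"ry":0,"rz":1},
], hand=0, squeeze=20)

```text
time: 14.05
tool_pos: [0.5537, -0.2351, 0.2469]
tool_rot: [3.141, -0.0, -3.067]
contact_force: [-0.2, 0.7, 0.3]
opening: 0.0399
grip_force: 19.9
```

```bash
python3 -c "
from h import *
go((555,-236,105,94))"
```

```text
shift [-1.3, -1.1, 94.9] rz 0.3 steps 2
tilt [-0.03  0.04] pos [ 553.7 -235.1  246.9] t 14.05 op 0.0399 grip 19.93 F [-0.2  0.7  0.3]
```

Call:
arm_command([
  {"x":0,"y":0,"z":40,"rx":0,"ry":0,"rz":0},
  {"x":0,"y":0,"z":80,"rx":0,"ry":0,"rz":0},
  {"x":0,"y":0,"z":105,"rx":0,"ry":0,"rz":0},
  {"x":0,"y":0,"z":105,"rx":0,"ry":0,"rz":0},
], hand=0, squeeze=20)

```text
time: 14.45
tool_pos: [0.552, -0.2343, 0.1386]
tool_rot: [3.137, -0.006, -3.067]
contact_force: [0.3, -0.0, 0.3]
opening: 0.0398
grip_force: 19.9
```

Call:
arm_command([
  {"x":0,"y":0,"z":0,"rx":0,"ry":0,"rz":0},
  {"x":0,"y":0,"z":0,"rx":0,"ry":0,"rz":0},
  {"x":0,"y":0,"z":0,"rx":0,"ry":0,"rz":0},
  {"x":0,"y":0,"z":-40,"rx":0,"ry":0,"rz":0},
  {"x":0,"y":0,"z":-80,"rx":0,"ry":0,"rz":0},
  {"x":0,"y":0,"z":-105,"rx":0,"ry":0,"rz":0},
  {"x":0,"y":0,"z":-105,"rx":0,"ry":0,"rz":0},
], hand=60, squeeze=20)

```text
time: 15.15
tool_pos: [0.5551, -0.2374, 0.2531]
tool_rot: [-3.136, 0.009, -3.069]
contact_force: [0.2, -0.0, -0.1]
opening: 0.0599
grip_force: 0.0
```

```bash
python3 -c "
from h import *
p=look(); go((602,190,170,92))"
```

```text
top tin1 marks [[0.411, 0.186, 0.002], [0.606, 0.191, 0.006], [0.401, 0.289, 0.004]]
   trace [403.1, 285.3, 66.4, 50.5, 11.3]
   trace [410.0, 176.3, 63.8, 44.4, 6.7]
   trace [600.2, 188.9, 62.7, 42.3, 1.3]
top carton1 marks [[0.554, -0.241, 0.002]]
   trace [540.1, -219.6, 57.1, 29.8, 48.9]
top lid marks [[0.464, -0.02, -0.002], [0.511, -0.238, 0.002]]
   trace [464.5, -19.8, 211.4, 158.4, 4.2]
top full_tin marks [[0.658, 0.45, 0.004], [0.303, 0.432, -0.004], [0.48, 0.437, -0.006], [0.508, 0.294, 0.004], [0.504, 0.564, 0.002]]
   trace [504.6, 289.6, 67.6, 48.9, 10.2]
scene tin1 marks [[0.603, 0.192, 0.002], [0.399, 0.285, 0.005], [0.41, 0.175, 0.005], [0.512, -0.236, -0.001]]
   trace [408.5, 283.5, 76.5, 54.6, 12.3]
   trace [417.1, 177.8, 70.8, 49.1, 6.6]
   trace [606.5, 188.7, 74.2, 53.6, 1.2]
scene carton1 marks [[0.556, -0.238, -0.001]]
   trace [547.8, -236.4, 37.3, 42.4, 9.1]
scene lid marks [[0.465, -0.015, -0.001]]
   trace [467.2, -16.6, 208.3, 159.0, 4.7]
   trace [500.2, 240.3, 337.3, 241.4, 3.3]
scene full_tin marks [[0.307, 0.435, 0.004], [0.502, 0.294, 0.001], [0.502, 0.566, -0.0], [0.484, 0.44, 0.002]]
   trace [512.1, 288.0, 78.5, 58.5, 9.5]
shift [-79.2, 421.9, 30.2] rz 2.2 steps 9
tilt [0.   0.01] pos [ 553.5 -236.5  247.2] t 16.05 op 0.0603 grip 0.0 F [-0.5 -0.3 -0. ]
```

Call:
arm_command([
  {"x":-79,"y":422,"z":30,"rx":0,"ry":0,"rz":2},
  {"x":-79,"y":422,"z":30,"rx":0,"ry":0,"rz":2},
  {"x":-79,"y":422,"z":30,"rx":0,"ry":0,"rz":2},
  {"x":-79,"y":422,"z":30,"rx":0,"ry":0,"rz":2},
  {"x":-79,"y":422,"z":30,"rx":0,"ry":0,"rz":2},
  {"x":-79,"y":422,"z":30,"rx":0,"ry":0,"rz":2},
  {"x":-79,"y":422,"z":30,"rx":0,"ry":0,"rz":2},
  {"x":-79,"y":422,"z":30,"rx":0,"ry":0,"rz":2},
  {"x":-79,"y":422,"z":30,"rx":0,"ry":0,"rz":2},
  {"x":-79,"y":422,"z":30,"rx":0,"ry":0,"rz":2},
  {"x":-79,"y":422,"z":30,"rx":0,"ry":0,"rz":2},
  {"x":-79,"y":422,"z":30,"rx":0,"ry":0,"rz":2},
  {"x":-79,"y":422,"z":30,"rx":0,"ry":0,"rz":2},
], hand=56, squeeze=25)

```text
time: 17.35
tool_pos: [0.6019, 0.1886, 0.2175]
tool_rot: [-3.141, 0.0, -3.106]
contact_force: [-0.0, 0.3, 0.0]
opening: 0.0558
grip_force: 0.0
```

```bash
python3 -c "
from h import *
go((602,190,25,92))
p=read_camera('scene');print([(np.round(r['point'],3).tolist()) for r in mark_of(p,'tin1')])"
```

```text
shift [-0.1, 1.4, 145.5] rz 0.0 steps 3
tilt [ 0.01 -0.01] pos [601.9 188.6 217.5] t 17.35 op 0.0558 grip 0.0 F [-0.   0.3  0. ]
[[0.409, 0.176, 0.009], [0.602, 0.19, 0.004]]
```

Call:
arm_command([
  {"x":0,"y":1,"z":45,"rx":0,"ry":0,"rz":0},
  {"x":0,"y":1,"z":85,"rx":0,"ry":0,"rz":0},
  {"x":0,"y":1,"z":115,"rx":0,"ry":0,"rz":0},
  {"x":0,"y":1,"z":133,"rx":0,"ry":0,"rz":0},
  {"x":0,"y":1,"z":142,"rx":0,"ry":0,"rz":0},
  {"x":0,"y":1,"z":145,"rx":0,"ry":0,"rz":0},
  {"x":0,"y":1,"z":145,"rx":0,"ry":0,"rz":0},
], hand=56, squeeze=25)

```text
time: 18.15
tool_pos: [0.6022, 0.1909, 0.0729]
tool_rot: [3.141, 0.001, -3.104]
contact_force: [-0.3, 0.9, 0.2]
opening: 0.0559
grip_force: 0.0
```

Call:
arm_command([
  {"x":0,"y":0,"z":0,"rx":0,"ry":0,"rz":0},
  {"x":0,"y":0,"z":0,"rx":0,"ry":0,"rz":0},
  {"x":0,"y":0,"z":0,"rx":0,"ry":0,"rz":0},
  {"x":0,"y":0,"z":0,"rx":0,"ry":0,"rz":0},
  {"x":0,"y":0,"z":0,"rx":0,"ry":0,"rz":0},
  {"x":0,"y":0,"z":-30,"rx":0,"ry":0,"rz":0},
  {"x":0,"y":0,"z":-70,"rx":0,"ry":0,"rz":0},
  {"x":0,"y":0,"z":-110,"rx":0,"ry":0,"rz":0},
  {"x":0,"y":0,"z":-150,"rx":0,"ry":0,"rz":0},
  {"x":0,"y":0,"z":-170,"rx":0,"ry":0,"rz":0},
  {"x":0,"y":0,"z":-170,"rx":0,"ry":0,"rz":0},
  {"x":0,"y":0,"z":-170,"rx":0,"ry":0,"rz":0},
], hand=0, squeeze=25)

```text
time: 19.35
tool_pos: [0.6014, 0.1911, 0.2417]
tool_rot: [-3.142, -0.0, -3.104]
contact_force: [-0.3, -0.3, -0.4]
opening: 0.0439
grip_force: 25.0
```

```bash
python3 -c "
from h import *
go((468,-243,200,94),(468,-243,95,94))"
```

```text
shift [149.6, -428.7, -5.2] rz -1.8 steps 10
shift [149.6, -428.7, 99.8] rz -1.8 steps 10
tilt [-0.03 -0.  ] pos [601.4 191.1 241.7] t 19.35 op 0.0439 grip 25.0 F [-0.3 -0.3 -0.4]
```

Call:
arm_command([
  {"x":150,"y":-429,"z":-5,"rx":0,"ry":0,"rz":-2},
  {"x":150,"y":-429,"z":-5,"rx":0,"ry":0,"rz":-2},
  {"x":150,"y":-429,"z":-5,"rx":0,"ry":0,"rz":-2},
  {"x":150,"y":-429,"z":-5,"rx":0,"ry":0,"rz":-2},
  {"x":150,"y":-429,"z":-5,"rx":0,"ry":0,"rz":-2},
  {"x":150,"y":-429,"z":-5,"rx":0,"ry":0,"rz":-2},
  {"x":150,"y":-429,"z":-5,"rx":0,"ry":0,"rz":-2},
  {"x":150,"y":-429,"z":-5,"rx":0,"ry":0,"rz":-2},
  {"x":150,"y":-429,"z":-5,"rx":0,"ry":0,"rz":-2},
  {"x":150,"y":-429,"z":-5,"rx":0,"ry":0,"rz":-2},
  {"x":150,"y":-429,"z":-5,"rx":0,"ry":0,"rz":-2},
  {"x":150,"y":-429,"z":-5,"rx":0,"ry":0,"rz":-2},
  {"x":150,"y":-429,"z":-5,"rx":0,"ry":0,"rz":-2},
  {"x":150,"y":-429,"z":-5,"rx":0,"ry":0,"rz":-2},
], hand=0, squeeze=25)

```text
time: 20.75
tool_pos: [0.4684, -0.2418, 0.247]
tool_rot: [3.141, -0.0, -3.067]
contact_force: [0.4, -0.6, 0.5]
opening: 0.0435
grip_force: 25.0
```

```bash
python3 -c "
from h import *
go((468,-243,95,94))"
```

```text
shift [0.4, -1.2, 105.0] rz 0.3 steps 3
tilt [-0.02  0.03] pos [ 468.4 -241.8  247. ] t 20.75 op 0.0435 grip 25.0 F [ 0.4 -0.6  0.5]
```

Call:
arm_command([
  {"x":0,"y":-1,"z":40,"rx":0,"ry":0,"rz":0},
  {"x":0,"y":-1,"z":80,"rx":0,"ry":0,"rz":0},
  {"x":0,"y":-1,"z":105,"rx":0,"ry":0,"rz":0},
  {"x":0,"y":-1,"z":105,"rx":0,"ry":0,"rz":0},
], hand=0, squeeze=25)

```text
time: 21.15
tool_pos: [0.4667, -0.2422, 0.1391]
tool_rot: [3.137, -0.005, -3.068]
contact_force: [0.6, 0.1, -0.1]
opening: 0.0439
grip_force: 25.0
```

Call:
arm_command([
  {"x":0,"y":0,"z":0,"rx":0,"ry":0,"rz":0},
  {"x":0,"y":0,"z":0,"rx":0,"ry":0,"rz":0},
  {"x":0,"y":0,"z":0,"rx":0,"ry":0,"rz":0},
  {"x":0,"y":0,"z":-40,"rx":0,"ry":0,"rz":0},
  {"x":0,"y":0,"z":-80,"rx":0,"ry":0,"rz":0},
  {"x":0,"y":0,"z":-105,"rx":0,"ry":0,"rz":0},
  {"x":0,"y":0,"z":-105,"rx":0,"ry":0,"rz":0},
], hand=60, squeeze=20)

```text
time: 21.85
tool_pos: [0.4695, -0.2453, 0.2524]
tool_rot: [-3.135, 0.008, -3.069]
contact_force: [-0.2, -0.4, 0.3]
opening: 0.0601
grip_force: 0.0
```

```bash
python3 -c "
from h import *
p=look(); go((410,177,170,96))"
```

```text
top tin1 marks [[0.401, 0.289, 0.006], [0.414, 0.184, 0.001], [0.473, -0.247, 0.004]]
   trace [401.1, 284.0, 66.8, 49.1, 12.3]
   trace [409.6, 176.0, 63.0, 44.7, 6.3]
   trace [467.7, -222.6, 60.8, 10.4, 4.8]
top carton1 marks [[0.554, -0.244, 0.002]]
   trace [553.3, -232.3, 52.1, 52.0, 5.2]
top lid marks [[0.467, -0.016, -0.003]]
   trace [465.2, -19.4, 209.6, 160.5, 4.8]
top full_tin marks [[0.506, 0.293, 0.005], [0.303, 0.434, -0.003], [0.661, 0.453, 0.003], [0.483, 0.439, -0.003], [0.502, 0.563, 0.002]]
   trace [504.0, 290.3, 67.3, 47.2, 8.9]
scene tin1 marks [[0.4, 0.286, 0.003], [0.41, 0.177, 0.003], [0.471, -0.241, 0.003]]
   trace [416.6, 176.6, 76.3, 51.0, 5.8]
   trace [477.7, -240.8, 75.8, 44.1, 5.0]
   trace [409.1, 285.0, 74.6, 52.1, 12.3]
scene carton1 marks [[0.556, -0.238, -0.001]]
   trace [547.7, -235.9, 32.6, 39.4, 9.1]
scene lid marks [[0.463, -0.013, 0.001]]
   trace [466.8, -17.2, 212.0, 158.1, 4.2]
scene full_tin marks [[0.505, 0.293, 0.003], [0.658, 0.457, 0.001], [0.501, 0.564, 0.001], [0.484, 0.439, -0.001], [0.304, 0.434, -0.002]]
   trace [512.1, 289.2, 73.0, 54.6, 9.0]
shift [27.4, 424.3, 30.2] rz -1.8 steps 9
tilt [0. 0.] pos [ 468.  -244.2  247.2] t 22.75 op 0.0597 grip 0.0 F [-0.1  0.9 -0.4]
```

Call:
arm_command([
  {"x":27,"y":426,"z":30,"rx":0,"ry":0,"rz":-2},
  {"x":27,"y":426,"z":30,"rx":0,"ry":0,"rz":-2},
  {"x":27,"y":426,"z":30,"rx":0,"ry":0,"rz":-2},
  {"x":27,"y":426,"z":30,"rx":0,"ry":0,"rz":-2},
  {"x":27,"y":426,"z":30,"rx":0,"ry":0,"rz":-2},
  {"x":27,"y":426,"z":30,"rx":0,"ry":0,"rz":-2},
  {"x":27,"y":426,"z":30,"rx":0,"ry":0,"rz":-2},
  {"x":27,"y":426,"z":30,"rx":0,"ry":0,"rz":-2},
  {"x":27,"y":426,"z":30,"rx":0,"ry":0,"rz":-2},
  {"x":27,"y":426,"z":30,"rx":0,"ry":0,"rz":-2},
  {"x":27,"y":426,"z":30,"rx":0,"ry":0,"rz":-2},
  {"x":27,"y":426,"z":30,"rx":0,"ry":0,"rz":-2},
  {"x":27,"y":426,"z":30,"rx":0,"ry":0,"rz":-2},
  {"x":27,"y":426,"z":30,"rx":0,"ry":0,"rz":-2},
], hand=58, squeeze=25)

```text
time: 24.15
tool_pos: [0.4105, 0.1778, 0.2173]
tool_rot: [3.142, 0.0, -3.036]
contact_force: [-0.6, -0.1, 0.1]
opening: 0.0579
grip_force: 0.0
```

```bash
python3 -c "
from h import *
go((410,178,25,96))
for v in ('scene','top'):
  p=read_camera(v);print([(np.round(r['point'],3).tolist()) for r in mark_of(p,'tin1')])"
```

```text
shift [0.6, 0.2, 145.3] rz 0.1 steps 3
tilt [0.01 0.  ] pos [410.5 177.8 217.3] t 24.15 op 0.0579 grip 0.0 F [-0.6 -0.1  0.1]
[[0.41, 0.179, 0.009], [0.402, 0.285, 0.002], [0.474, -0.244, 0.0]]
[[0.472, -0.245, 0.004]]
```

Call:
arm_command([
  {"x":0,"y":0,"z":45,"rx":0,"ry":0,"rz":0},
  {"x":0,"y":0,"z":85,"rx":0,"ry":0,"rz":0},
  {"x":0,"y":0,"z":115,"rx":0,"ry":0,"rz":0},
  {"x":0,"y":0,"z":133,"rx":0,"ry":0,"rz":0},
  {"x":0,"y":0,"z":142,"rx":0,"ry":0,"rz":0},
  {"x":0,"y":0,"z":145,"rx":0,"ry":0,"rz":0},
  {"x":0,"y":0,"z":145,"rx":0,"ry":0,"rz":0},
], hand=58, squeeze=25)

```text
time: 25.05
tool_pos: [0.4106, 0.1788, 0.0725]
tool_rot: [3.141, 0.001, -3.034]
contact_force: [-0.3, -0.2, -0.2]
opening: 0.0581
grip_force: 0.0
```

Call:
arm_command([
  {"x":0,"y":0,"z":0,"rx":0,"ry":0,"rz":0},
  {"x":0,"y":0,"z":0,"rx":0,"ry":0,"rz":0},
  {"x":0,"y":0,"z":0,"rx":0,"ry":0,"rz":0},
  {"x":0,"y":0,"z":0,"rx":0,"ry":0,"rz":0},
  {"x":0,"y":0,"z":0,"rx":0,"ry":0,"rz":0},
  {"x":0,"y":0,"z":-30,"rx":0,"ry":0,"rz":0},
  {"x":0,"y":0,"z":-70,"rx":0,"ry":0,"rz":0},
  {"x":0,"y":0,"z":-110,"rx":0,"ry":0,"rz":0},
  {"x":0,"y":0,"z":-150,"rx":0,"ry":0,"rz":0},
  {"x":0,"y":0,"z":-170,"rx":0,"ry":0,"rz":0},
  {"x":0,"y":0,"z":-170,"rx":0,"ry":0,"rz":0},
  {"x":0,"y":0,"z":-170,"rx":0,"ry":0,"rz":0},
], hand=0, squeeze=25)

```text
time: 26.25
tool_pos: [0.4099, 0.1786, 0.2419]
tool_rot: [3.142, 0.0, -3.034]
contact_force: [-0.3, 0.1, -1.5]
opening: 0.0439
grip_force: 25.0
```

```bash
python3 -c "
from h import *
go((475,-243,200,94),(475,-243,95,94))"
```

```text
shift [-19.6, -426.2, -5.1] rz 2.2 steps 9
shift [-19.5, -426.2, 99.9] rz 2.2 steps 9
tilt [0. 0.] pos [409.9 178.6 241.9] t 26.25 op 0.0439 grip 24.98 F [-0.3  0.1 -1.5]
```

Call:
arm_command([
  {"x":-19.5,"y":-426,"z":-5,"rx":0,"ry":0,"rz":2},
  {"x":-19.5,"y":-426,"z":-5,"rx":0,"ry":0,"rz":2},
  {"x":-19.5,"y":-426,"z":-5,"rx":0,"ry":0,"rz":2},
  {"x":-19.5,"y":-426,"z":-5,"rx":0,"ry":0,"rz":2},
  {"x":-19.5,"y":-426,"z":-5,"rx":0,"ry":0,"rz":2},
  {"x":-19.5,"y":-426,"z":-5,"rx":0,"ry":0,"rz":2},
  {"x":-19.5,"y":-426,"z":-5,"rx":0,"ry":0,"rz":2},
  {"x":-19.5,"y":-426,"z":-5,"rx":0,"ry":0,"rz":2},
  {"x":-19.5,"y":-426,"z":-5,"rx":0,"ry":0,"rz":2},
  {"x":-19.5,"y":-426,"z":-5,"rx":0,"ry":0,"rz":2},
  {"x":-19.5,"y":-426,"z":-5,"rx":0,"ry":0,"rz":2},
  {"x":-19.5,"y":-426,"z":-5,"rx":0,"ry":0,"rz":2},
  {"x":-19.5,"y":-426,"z":-5,"rx":0,"ry":0,"rz":2},
  {"x":-19.5,"y":-426,"z":-5,"rx":0,"ry":0,"rz":2},
], hand=0, squeeze=25)

```text
time: 27.65
tool_pos: [0.4753, -0.2417, 0.2472]
tool_rot: [3.141, 0.0, -3.068]
contact_force: [0.8, -0.1, -0.0]
opening: 0.0435
grip_force: 25.0
```

```bash
python3 -c "
from h import *
go((475,-243,95,94))"
```

```text
shift [0.4, -1.2, 105.2] rz 0.2 steps 3
tilt [0.   0.01] pos [ 475.3 -241.7  247.2] t 27.65 op 0.0435 grip 24.98 F [ 0.8 -0.1 -0. ]
```

Call:
arm_command([
  {"x":0,"y":-1,"z":40,"rx":0,"ry":0,"rz":0},
  {"x":0,"y":-1,"z":80,"rx":0,"ry":0,"rz":0},
  {"x":0,"y":-1,"z":105,"rx":0,"ry":0,"rz":0},
  {"x":0,"y":-1,"z":105,"rx":0,"ry":0,"rz":0},
], hand=0, squeeze=25)

```text
time: 28.05
tool_pos: [0.4738, -0.2421, 0.1392]
tool_rot: [3.137, -0.005, -3.068]
contact_force: [0.5, -0.3, -0.0]
opening: 0.0438
grip_force: 25.0
```

Call:
arm_command([
  {"x":0,"y":0,"z":0,"rx":0,"ry":0,"rz":0},
  {"x":0,"y":0,"z":0,"rx":0,"ry":0,"rz":0},
  {"x":0,"y":0,"z":0,"rx":0,"ry":0,"rz":0},
  {"x":0,"y":0,"z":-40,"rx":0,"ry":0,"rz":0},
  {"x":0,"y":0,"z":-80,"rx":0,"ry":0,"rz":0},
  {"x":0,"y":0,"z":-105,"rx":0,"ry":0,"rz":0},
  {"x":0,"y":0,"z":-105,"rx":0,"ry":0,"rz":0},
], hand=60, squeeze=20)

```text
time: 28.75
tool_pos: [0.4769, -0.2448, 0.2524]
tool_rot: [-3.135, 0.008, -3.069]
contact_force: [0.2, -0.6, 0.6]
opening: 0.0599
grip_force: 0.0
```

```bash
python3 -c "
from h import *
p=look(); go((402,285.5,170,101))"
```

```text
top tin1 marks [[0.4, 0.288, 0.006], [0.472, -0.246, 0.0], [0.478, -0.238, 0.02]]
   trace [402.7, 285.9, 64.6, 56.0, 10.5]
   trace [470.3, -220.6, 49.7, 6.5, 4.3]
top carton1 marks [[0.554, -0.242, 0.007]]
   trace [551.3, -232.2, 54.7, 55.0, 1.0]
top lid marks [[0.467, -0.019, 0.001]]
   trace [465.8, -19.4, 210.4, 161.1, 3.3]
top full_tin marks [[0.509, 0.293, 0.001], [0.658, 0.451, 0.001], [0.301, 0.431, -0.001], [0.484, 0.439, -0.001], [0.5, 0.564, 0.002], [0.468, -0.018, -0.003]]
   trace [464.8, -17.9, 204.8, 155.9, 4.2]
   trace [504.9, 290.2, 66.8, 50.1, 2.1]
scene tin1 marks [[0.475, -0.244, 0.024], [0.402, 0.284, 0.006], [0.472, -0.239, 0.003]]
   trace [408.2, 283.9, 78.7, 58.1, 10.7]
   trace [468.5, -245.3, 78.9, 47.1, 6.1]
   trace [510.3, -236.1, 7.6, 35.3, 9.8]
scene carton1 marks [[0.557, -0.24, 0.003]]
   trace [547.3, -236.4, 34.8, 42.7, 5.9]
scene lid marks [[0.463, -0.016, -0.0], [0.557, -0.239, -0.001]]
   trace [466.7, -16.9, 213.2, 159.5, 3.7]
scene full_tin marks [[0.482, 0.44, 0.0], [0.507, 0.291, 0.003], [0.504, 0.566, -0.001], [0.302, 0.434, 0.004], [0.658, 0.454, 0.0]]
   trace [511.1, 289.0, 77.6, 58.7, 7.8]
shift [34.8, 533.2, 30.2] rz -6.8 steps 11
tilt [0. 0.] pos [ 475.3 -243.8  247.2] t 29.65 op 0.06 grip 0.0 F [0.1 0.9 0.7]
```

Call:
arm_command([
  {"x":35,"y":534,"z":30,"rx":0,"ry":0,"rz":-6},
  {"x":35,"y":534,"z":30,"rx":0,"ry":0,"rz":-6},
  {"x":35,"y":534,"z":30,"rx":0,"ry":0,"rz":-6},
  {"x":35,"y":534,"z":30,"rx":0,"ry":0,"rz":-6},
  {"x":35,"y":534,"z":30,"rx":0,"ry":0,"rz":-6},
  {"x":35,"y":534,"z":30,"rx":0,"ry":0,"rz":-6},
  {"x":35,"y":534,"z":30,"rx":0,"ry":0,"rz":-6},
  {"x":35,"y":534,"z":30,"rx":0,"ry":0,"rz":-6},
  {"x":35,"y":534,"z":30,"rx":0,"ry":0,"rz":-6},
  {"x":35,"y":534,"z":30,"rx":0,"ry":0,"rz":-6},
  {"x":35,"y":534,"z":30,"rx":0,"ry":0,"rz":-6},
  {"x":35,"y":534,"z":30,"rx":0,"ry":0,"rz":-6},
  {"x":35,"y":534,"z":30,"rx":0,"ry":0,"rz":-6},
  {"x":35,"y":534,"z":30,"rx":0,"ry":0,"rz":-6},
  {"x":35,"y":534,"z":30,"rx":0,"ry":0,"rz":-6},
  {"x":35,"y":534,"z":30,"rx":0,"ry":0,"rz":-6},
], hand=58, squeeze=25)

```text
time: 31.25
tool_pos: [0.4022, 0.2854, 0.2174]
tool_rot: [3.142, 0.0, -2.966]
contact_force: [-0.3, -0.2, -1.2]
opening: 0.0578
grip_force: 0.0
```

```bash
python3 -c "
from h import *
go((402,286,25,100))
for v in ('scene','top'):
  p=read_camera(v);print([(np.round(r['point'],3).tolist()) for r in mark_of(p,'tin1')])"
```

```text
shift [0.1, 0.7, 145.4] rz 0.1 steps 3
tilt [0.01 0.  ] pos [402.2 285.4 217.4] t 31.25 op 0.0578 grip 0.0 F [-0.3 -0.2 -1.2]
[[0.475, -0.245, 0.025], [0.401, 0.284, 0.004], [0.475, -0.239, 0.005], [0.558, -0.238, -0.0]]
[[0.479, -0.24, 0.018], [0.466, -0.019, -0.0], [0.473, -0.246, 0.002]]
```

Call:
arm_command([
  {"x":0,"y":0,"z":45,"rx":0,"ry":0,"rz":0},
  {"x":0,"y":0,"z":85,"rx":0,"ry":0,"rz":0},
  {"x":0,"y":0,"z":115,"rx":0,"ry":0,"rz":0},
  {"x":0,"y":0,"z":133,"rx":0,"ry":0,"rz":0},
  {"x":0,"y":0,"z":142,"rx":0,"ry":0,"rz":0},
  {"x":0,"y":0,"z":145,"rx":0,"ry":0,"rz":0},
  {"x":0,"y":0,"z":145,"rx":0,"ry":0,"rz":0},
], hand=58, squeeze=25)

```text
time: 32.15
tool_pos: [0.4021, 0.2864, 0.0726]
tool_rot: [3.141, 0.001, -2.964]
contact_force: [0.1, 0.1, 0.1]
opening: 0.058
grip_force: 0.0
```

Call:
arm_command([
  {"x":0,"y":0,"z":0,"rx":0,"ry":0,"rz":0},
  {"x":0,"y":0,"z":0,"rx":0,"ry":0,"rz":0},
  {"x":0,"y":0,"z":0,"rx":0,"ry":0,"rz":0},
  {"x":0,"y":0,"z":0,"rx":0,"ry":0,"rz":0},
  {"x":0,"y":0,"z":0,"rx":0,"ry":0,"rz":0},
  {"x":0,"y":0,"z":-30,"rx":0,"ry":0,"rz":0},
  {"x":0,"y":0,"z":-70,"rx":0,"ry":0,"rz":0},
  {"x":0,"y":0,"z":-110,"rx":0,"ry":0,"rz":0},
  {"x":0,"y":0,"z":-150,"rx":0,"ry":0,"rz":0},
  {"x":0,"y":0,"z":-170,"rx":0,"ry":0,"rz":0},
  {"x":0,"y":0,"z":-170,"rx":0,"ry":0,"rz":0},
  {"x":0,"y":0,"z":-170,"rx":0,"ry":0,"rz":0},
], hand=0, squeeze=25)

```text
time: 33.35
tool_pos: [0.4015, 0.2861, 0.242]
tool_rot: [3.142, 0.0, -2.964]
contact_force: [0.1, 0.1, -0.8]
opening: 0.0438
grip_force: 25.0
```

```bash
python3 -c "
from h import *
go((472,-243,200,94),(472,-243,95,94))"
```

```text
shift [23.9, -533.3, -5.0] rz 6.2 steps 11
shift [23.9, -533.3, 100.0] rz 6.2 steps 11
tilt [0. 0.] pos [401.5 286.1 242. ] t 33.35 op 0.0438 grip 25.0 F [ 0.1  0.1 -0.8]
```

Call:
arm_command([
  {"x":24,"y":-532,"z":-5,"rx":0,"ry":0,"rz":6},
  {"x":24,"y":-532,"z":-5,"rx":0,"ry":0,"rz":6},
  {"x":24,"y":-532,"z":-5,"rx":0,"ry":0,"rz":6},
  {"x":24,"y":-532,"z":-5,"rx":0,"ry":0,"rz":6},
  {"x":24,"y":-532,"z":-5,"rx":0,"ry":0,"rz":6},
  {"x":24,"y":-532,"z":-5,"rx":0,"ry":0,"rz":6},
  {"x":24,"y":-532,"z":-5,"rx":0,"ry":0,"rz":6},
  {"x":24,"y":-532,"z":-5,"rx":0,"ry":0,"rz":6},
  {"x":24,"y":-532,"z":-5,"rx":0,"ry":0,"rz":6},
  {"x":24,"y":-532,"z":-5,"rx":0,"ry":0,"rz":6},
  {"x":24,"y":-532,"z":-5,"rx":0,"ry":0,"rz":6},
  {"x":24,"y":-532,"z":-5,"rx":0,"ry":0,"rz":6},
  {"x":24,"y":-532,"z":-5,"rx":0,"ry":0,"rz":6},
  {"x":24,"y":-532,"z":-5,"rx":0,"ry":0,"rz":6},
  {"x":24,"y":-532,"z":-5,"rx":0,"ry":0,"rz":6},
  {"x":24,"y":-532,"z":-5,"rx":0,"ry":0,"rz":6},
], hand=0, squeeze=25)

```text
time: 34.95
tool_pos: [0.472, -0.2405, 0.2472]
tool_rot: [3.141, -0.0, -3.068]
contact_force: [0.6, -0.4, -0.0]
opening: 0.0432
grip_force: 25.0
```

```bash
python3 -c "
from h import *
go((472,-243,95,94))"
```

```text
shift [0.2, -2.5, 105.2] rz 0.2 steps 3
tilt [-0.    0.01] pos [ 472.  -240.5  247.2] t 34.95 op 0.0432 grip 25.0 F [ 0.6 -0.4 -0. ]
```

Then lower, release, rise and move back toward the lid with a look.

Call:
arm_command([
  {"x":0,"y":-2,"z":40,"rx":0,"ry":0,"rz":0},
  {"x":0,"y":-2,"z":80,"rx":0,"ry":0,"rz":0},
  {"x":0,"y":-2,"z":105,"rx":0,"ry":0,"rz":0},
  {"x":0,"y":-2,"z":105,"rx":0,"ry":0,"rz":0},
], hand=0, squeeze=25)

```text
time: 35.35
tool_pos: [0.4705, -0.2418, 0.1392]
tool_rot: [3.137, -0.005, -3.068]
contact_force: [-0.6, 0.6, 1.1]
opening: 0.0436
grip_force: 25.0
```

Call:
arm_command([
  {"x":0,"y":0,"z":0,"rx":0,"ry":0,"rz":0},
  {"x":0,"y":0,"z":0,"rx":0,"ry":0,"rz":0},
  {"x":0,"y":0,"z":0,"rx":0,"ry":0,"rz":0},
  {"x":0,"y":0,"z":-40,"rx":0,"ry":0,"rz":0},
  {"x":0,"y":0,"z":-80,"rx":0,"ry":0,"rz":0},
  {"x":0,"y":0,"z":-105,"rx":0,"ry":0,"rz":0},
  {"x":0,"y":0,"z":-105,"rx":0,"ry":0,"rz":0},
], hand=60, squeeze=20)

```text
time: 36.05
tool_pos: [0.4736, -0.2446, 0.2524]
tool_rot: [-3.135, 0.008, -3.069]
contact_force: [-0.4, -1.2, -0.0]
opening: 0.06
grip_force: 0.0
```

```bash
python3 -c "
from h import *
p=look(); cv2.imwrite('pics/s3.png',p['pixels']); go((465,-20,150,4))"
```

```text
top tin1 marks [[0.479, -0.239, 0.02], [0.475, -0.244, 0.005]]
   trace [466.2, -221.1, 58.3, 6.9, 5.8]
top carton1 marks [[0.553, -0.238, 0.005]]
   trace [553.3, -232.6, 52.1, 52.5, 5.5]
top lid marks [[0.468, -0.019, -0.001]]
   trace [464.5, -19.9, 210.3, 162.8, 3.6]
top full_tin marks [[0.483, 0.435, -0.002], [0.66, 0.452, 0.002], [0.506, 0.294, 0.003], [0.474, -0.245, 0.0], [0.306, 0.434, 0.002]]
   trace [504.5, 290.1, 66.6, 48.2, 8.2]
scene tin1 marks [[0.473, -0.247, 0.049], [0.47, -0.242, 0.004], [0.475, -0.245, 0.024]]
   trace [450.4, -248.0, 80.5, 47.6, 4.5]
scene carton1 marks [[0.554, -0.238, -0.0]]
   trace [548.0, -235.5, 35.1, 43.5, 6.5]
scene lid marks [[0.465, -0.019, -0.0]]
   trace [466.5, -17.1, 212.6, 160.6, 4.1]
scene full_tin marks [[0.66, 0.456, 0.003], [0.501, 0.291, 0.003], [0.482, 0.44, 0.001], [0.5, 0.566, 0.003]]
   trace [513.3, 287.4, 81.6, 62.5, 7.7]
   trace [535.7, -237.9, 34.2, 43.2, 1.0]
shift [-9.1, 223.5, 50.2] rz 90.1 steps 11
tilt [0. 0.] pos [ 472.1 -243.6  247.2] t 36.95 op 0.06 grip 0.0 F [-0.6  0.5 -0.5]
```

View pics/s3.png

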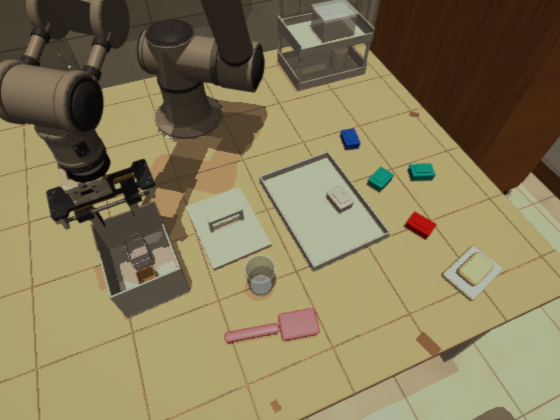

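The tray now holds only the full tin at (342,198). All four empties are in the tub, at (137,250) and (147,272), and the lid lies at (230,225). Next is the lid.

Call:
arm_command([
  {"x":-9,"y":223.5,"z":20,"rx":0,"ry":0,"rz":90},
  {"x":-9,"y":223.5,"z":20,"rx":0,"ry":0,"rz":90},
  {"x":-9,"y":223.5,"z":20,"rx":0,"ry":0,"rz":90},
  {"x":-9,"y":223.5,"z":20,"rx":0,"ry":0,"rz":90},
  {"x":-9,"y":223.5,"z":20,"rx":0,"ry":0,"rz":90},
  {"x":-9,"y":223.5,"z":20,"rx":0,"ry":0,"rz":90},
  {"x":-9,"y":223.5,"z":20,"rx":0,"ry":0,"rz":90},
  {"x":-9,"y":223.5,"z":20,"rx":0,"ry":0,"rz":90},
  {"x":-9,"y":223.5,"z":20,"rx":0,"ry":0,"rz":90},
  {"x":-9,"y":223.5,"z":20,"rx":0,"ry":0,"rz":90},
  {"x":-9,"y":223.5,"z":20,"rx":0,"ry":0,"rz":90},
  {"x":-9,"y":223.5,"z":20,"rx":0,"ry":0,"rz":90},
  {"x":-9,"y":223.5,"z":20,"rx":0,"ry":0,"rz":90},
  {"x":-9,"y":223.5,"z":20,"rx":0,"ry":0,"rz":90},
], hand=56, squeeze=45)

```text
time: 38.35
tool_pos: [0.4649, -0.0201, 0.2272]
tool_rot: [3.141, -0.0, 1.646]
contact_force: [-0.3, 0.3, -0.5]
opening: 0.0558
grip_force: 0.0
```

```bash
python3 -c "
from h import *
go((464.6,-20,55,4.1))
for v in ('scene','top'):
  p=read_camera(v);print([(np.round(r['point'],3).tolist()) for n in ('lid','lid_handle') for r in mark_of(p,n)])"
```

```text
shift [0.1, -0.3, 125.2] rz 0.2 steps 3
tilt [0.01 0.  ] pos [464.9 -20.1 227.2] t 38.35 op 0.0558 grip 0.0 F [-0.3  0.3 -0.5]
[[0.465, -0.016, -0.001], [0.466, -0.019, 0.053]]
[[0.467, -0.021, -0.002], [0.461, -0.019, 0.052], [0.506, 0.292, 0.006]]
```

Call:
arm_command([
  {"x":0,"y":0,"z":45,"rx":0,"ry":0,"rz":0},
  {"x":0,"y":0,"z":85,"rx":0,"ry":0,"rz":0},
  {"x":0,"y":0,"z":110,"rx":0,"ry":0,"rz":0},
  {"x":0,"y":0,"z":124.5,"rx":0,"ry":0,"rz":0},
  {"x":0,"y":0,"z":124.5,"rx":0,"ry":0,"rz":0},
], hand=56, squeeze=45)

```text
time: 39.15
tool_pos: [0.4638, -0.0198, 0.1009]
tool_rot: [-3.138, -0.001, 1.643]
contact_force: [0.7, -0.6, 0.2]
opening: 0.0557
grip_force: 0.0
```

Call:
arm_command([
  {"x":0,"y":0,"z":0,"rx":0,"ry":0,"rz":0},
  {"x":0,"y":0,"z":0,"rx":0,"ry":0,"rz":0},
  {"x":0,"y":0,"z":0,"rx":0,"ry":0,"rz":0},
  {"x":0,"y":0,"z":0,"rx":0,"ry":0,"rz":0},
  {"x":0,"y":0,"z":0,"rx":0,"ry":0,"rz":0},
  {"x":0,"y":0,"z":0,"rx":0,"ry":0,"rz":0},
  {"x":0,"y":0,"z":0,"rx":0,"ry":0,"rz":0},
  {"x":0,"y":0,"z":-20,"rx":0,"ry":0,"rz":0},
  {"x":0,"y":0,"z":-50,"rx":0,"ry":0,"rz":0},
  {"x":0,"y":0,"z":-85,"rx":0,"ry":0,"rz":0},
  {"x":0,"y":0,"z":-120,"rx":0,"ry":0,"rz":0},
  {"x":0,"y":0,"z":-155,"rx":0,"ry":0,"rz":0},
  {"x":0,"y":0,"z":-170,"rx":0,"ry":0,"rz":0},
  {"x":0,"y":0,"z":-170,"rx":0,"ry":0,"rz":0},
  {"x":0,"y":0,"z":-170,"rx":0,"ry":0,"rz":0},
], hand=0, squeeze=45)

```text
time: 40.65
tool_pos: [0.4643, -0.0199, 0.2718]
tool_rot: [-3.14, -0.0, 1.643]
contact_force: [-0.8, 0.6, -2.2]
opening: 0.0096
grip_force: 45.0
```

```bash
python3 -c "
from h import *
go((510,-240.2,225,4.1))
p=read_camera('scene');print([(np.round(r['point'],3).tolist()) for n in ('lid','lid_handle','bin') for r in mark_of(p,n)])"
```

```text
shift [-223.0, 29.6, -0.3] rz 0.1 steps 5
tilt [-0.07  0.02] pos [464.3 -19.9 271.8] t 40.65 op 0.0096 grip 45.0 F [-0.8  0.6 -2.2]
[[0.461, -0.016, 0.166], [0.474, -0.248, 0.025], [0.466, -0.016, 0.224], [0.47, -0.24, 0.002], [0.51, -0.237, 0.002], [0.464, -0.016, 0.167], [0.501, 0.238, -0.001]]
```

Call:
arm_command([
  {"x":-40,"y":5,"z":0,"rx":0,"ry":0,"rz":0},
  {"x":-80,"y":10,"z":0,"rx":0,"ry":0,"rz":0},
  {"x":-120,"y":15,"z":0,"rx":0,"ry":0,"rz":0},
  {"x":-160,"y":21,"z":0,"rx":0,"ry":0,"rz":0},
  {"x":-200,"y":26,"z":0,"rx":0,"ry":0,"rz":0},
  {"x":-223,"y":29.3,"z":0,"rx":0,"ry":0,"rz":0},
  {"x":-223,"y":29.3,"z":0,"rx":0,"ry":0,"rz":0},
  {"x":-223,"y":29.3,"z":0,"rx":0,"ry":0,"rz":0},
  {"x":-223,"y":29.3,"z":0,"rx":0,"ry":0,"rz":0},
  {"x":-223,"y":29.3,"z":0,"rx":0,"ry":0,"rz":0},
], hand=0, squeeze=45)

```text
time: 41.85
tool_pos: [0.5102, -0.2392, 0.2726]
tool_rot: [-3.141, -0.001, 1.644]
contact_force: [-0.0, 0.0, -2.2]
opening: 0.0092
grip_force: 45.0
```

```bash
python3 -c "
from h import *
go((509.8,-240.2,185,4.1),(509.8,-240.2,165,4.1))
for v in ('scene','top'):
  p=read_camera(v);print([(n,np.round(r['point'],3).tolist()) for n in ('lid','lid_handle','bin') for r in mark_of(p,n)])"
```

```text
shift [-0.9, -0.4, 40.6] rz 0.1 steps 1
shift [-1.0, -0.4, 60.6] rz 0.1 steps 2
tilt [-0.02  0.03] pos [ 510.2 -239.2  272.6] t 41.85 op 0.0092 grip 45.0 F [-0.   0.  -2.2]
[('lid', [0.509, -0.236, 0.166]), ('lid_handle', [0.511, -0.238, 0.224]), ('bin', [0.508, -0.237, 0.003])]
[('lid', [0.513, -0.239, 0.167]), ('lid_handle', [0.51, -0.236, 0.223]), ('lid_handle', [0.654, 0.005, -0.001]), ('bin', [0.511, -0.236, 0.003])]
```

Call:
arm_command([
  {"x":-1,"y":-0.3,"z":15,"rx":0,"ry":0,"rz":0},
  {"x":-1,"y":-0.3,"z":30,"rx":0,"ry":0,"rz":0},
  {"x":-1,"y":-0.3,"z":40,"rx":0,"ry":0,"rz":0},
  {"x":-1,"y":-0.3,"z":45,"rx":0,"ry":0,"rz":0},
  {"x":-1,"y":-0.3,"z":49,"rx":0,"ry":0,"rz":0},
  {"x":-1,"y":-0.3,"z":52,"rx":0,"ry":0,"rz":0},
  {"x":-1,"y":-0.3,"z":55,"rx":0,"ry":0,"rz":0},
  {"x":-1,"y":-0.3,"z":58,"rx":0,"ry":0,"rz":0},
  {"x":-1,"y":-0.3,"z":60,"rx":0,"ry":0,"rz":0},
  {"x":-1,"y":-0.3,"z":60.5,"rx":0,"ry":0,"rz":0},
  {"x":-1,"y":-0.3,"z":60.5,"rx":0,"ry":0,"rz":0},
], hand=0, squeeze=45)

```text
time: 43.35
tool_pos: [0.51, -0.2413, 0.2129]
tool_rot: [3.141, 0.0, 1.643]
contact_force: [-2.3, 1.6, 3.8]
opening: 0.0096
grip_force: 45.0
```

```bash
python3 -c "
from h import *
go((509.8,-240.2,165,4.1))
for v in ('scene','top'):
  p=read_camera(v);print([(n,np.round(r['point'],3).tolist()) for n in ('lid','lid_handle','bin') for r in mark_of(p,n)])"
```

```text
shift [1.1, -0.2, 0.9] rz 0.1 steps 1
tilt [ 0.04 -0.02] pos [ 510.  -241.3  212.9] t 43.35 op 0.0096 grip 45.0 F [-2.3  1.6  3.8]
[('lid', [0.507, -0.239, 0.108]), ('lid_handle', [0.514, -0.24, 0.166]), ('bin', [0.512, -0.237, 0.001])]
[('lid', [0.514, -0.24, 0.106]), ('lid', [0.502, 0.242, 0.002]), ('lid_handle', [0.509, -0.242, 0.165])]
```

Call:
arm_command([
  {"x":0.5,"y":0,"z":1,"rx":0,"ry":0,"rz":0},
  {"x":0.5,"y":0,"z":1.5,"rx":0,"ry":0,"rz":0},
  {"x":0.5,"y":0,"z":1.5,"rx":0,"ry":0,"rz":0},
], hand=0, squeeze=45)

```text
time: 44.05
tool_pos: [0.51, -0.2412, 0.2128]
tool_rot: [3.14, 0.002, 1.643]
contact_force: [-6.2, 1.3, 15.1]
opening: 0.0098
grip_force: 45.0
```

Call:
arm_command([
  {"x":0,"y":0,"z":0,"rx":0,"ry":0,"rz":0},
  {"x":0,"y":0,"z":0,"rx":0,"ry":0,"rz":0},
  {"x":0,"y":0,"z":0,"rx":0,"ry":0,"rz":0},
  {"x":0,"y":0,"z":0,"rx":0,"ry":0,"rz":0},
  {"x":0,"y":0,"z":-30,"rx":0,"ry":0,"rz":0},
  {"x":0,"y":0,"z":-70,"rx":0,"ry":0,"rz":0},
  {"x":0,"y":0,"z":-120,"rx":0,"ry":0,"rz":0},
  {"x":100,"y":0,"z":-120,"rx":0,"ry":0,"rz":0},
  {"x":200,"y":-50,"z":-120,"rx":0,"ry":0,"rz":0},
  {"x":250,"y":-70,"z":-120,"rx":0,"ry":0,"rz":0},
  {"x":250,"y":-70,"z":-120,"rx":0,"ry":0,"rz":0},
  {"x":250,"y":-70,"z":-120,"rx":0,"ry":0,"rz":0},
], hand=50, squeeze=20)

```text
time: 45.25
tool_pos: [0.4258, -0.0059, 0.3306]
tool_rot: [3.141, -0.0, 1.643]
contact_force: [1.0, 0.3, 1.2]
opening: 0.0502
grip_force: 0.0
```

```bash
python3 -c "
from h import *
go()
for v in ('scene','top'):
  p=read_camera(v);print([(n,np.round(r['point'],3).tolist()) for n in ('lid','lid_handle','bin','tin1','full_tin','tumbler','hairbrush') for r in mark_of(p,n)])
  if v=='top':
    for r in trace(p,'lid')[:1]:
      print(cv2.minAreaRect(np.float32([back(p,q,.125)[:2] for q in np.argwhere(r['pixels'])[:,::-1]])*1000))
  else: cv2.imwrite('pics/s4.png',p['pixels'])"
```

```text
tilt [0.01 0.02] pos [425.8  -5.9 330.6] t 45.25 op 0.0502 grip 0.0 F [1.  0.3 1.2]
[('lid', [0.512, -0.24, 0.107]), ('lid_handle', [0.512, -0.24, 0.164]), ('bin', [0.652, 0.007, -0.002]), ('bin', [0.509, -0.236, -0.0]), ('full_tin', [0.502, 0.568, -0.0]), ('full_tin', [0.503, 0.29, -0.001]), ('full_tin', [0.655, 0.454, 0.001]), ('full_tin', [0.483, 0.44, -0.001]), ('full_tin', [0.306, 0.433, 0.001]), ('tumbler', [0.652, 0.007, -0.001]), ('tumbler', [0.774, -0.008, -0.001]), ('hairbrush', [0.509, -0.24, 0.0]), ('hairbrush', [0.768, -0.013, -0.0])]
[('lid', [0.512, -0.24, 0.109]), ('lid_handle', [0.503, -0.239, 0.164]), ('full_tin', [0.483, 0.437, -0.002]), ('full_tin', [0.507, 0.29, 0.003]), ('full_tin', [0.502, 0.564, 0.003]), ('full_tin', [0.302, 0.433, -0.0]), ('full_tin', [0.659, 0.454, 0.0]), ('tumbler', [0.653, 0.004, -0.002]), ('hairbrush', [0.765, -0.011, 0.002])]
((510.461181640625, -239.55828857421875), (212.80992126464844, 162.64453125), 4.943292617797852)
```

View pics/s4.png

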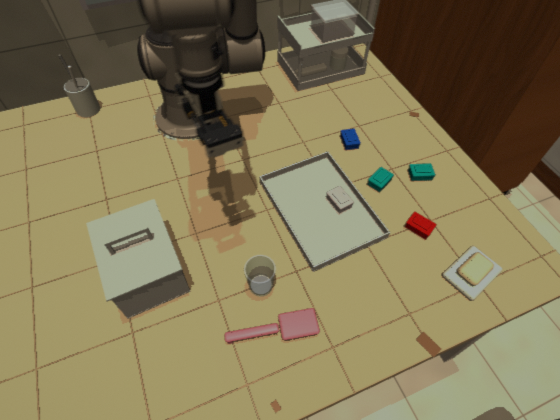

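The lid looks closed on the tub at (138,255), and the tray holds only the full tin at (342,198). As a last check, I compare the lid's pixels with the opening pictures.

```bash
python3 -c "
import cv2,numpy as np
a=cv2.imread('pics/sc0.png',0).astype(np.float32)[200:320,80:195];b=cv2.imread('pics/s4.png',0).astype(np.float32)[200:320,80:195]
print('shift px',cv2.phaseCorrelate(a,b,cv2.createHanningWindow(a.shape[::-1],cv2.CV_32F)),'absdiff',np.abs(a-b).mean(),(np.abs(a-b)>30).sum())"
```

```text
shift px ((-0.5961585190601753, -0.3204775182900619), 0.9117679524421692) absdiff 3.1417391 56
```

```bash
python3 -c "
from cell import *
print(hand_in())"
```

```text
the job is handed in; nothing more can be done
None
```

The job is handed in: all four empties (three tins and one carton) are in the tub with its lid back on and looking fully home, the closed pill tin is still in the tier, and the tumbler and hairbrush were not moved; the hand-in gave no verdict.

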